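# Lay out an opened tablet for its repair

## Task

Lay out the opened tablet's parts and tools for the repair: stand the suction cup on the middle of the glass panel, and lay the torch on the bench in the gap between the glass panel and the open chassis, parallel to their long sides and centred in the gap both ways. Lay the battery pack flat on the bench beside the open chassis, on the side away from the glass panel, its long side parallel to the chassis's long side and centred along it, with a gap of about 30 mm between them; then set the speaker box flat on the middle of the battery pack, lengthwise along it.

Things in the scene. Friction and masses are not known exactly. Their poses are not given: they have to be found in the camera images.
- chassis: Open tablet chassis, fixed flat on the bench: dark grey, 180 x 108 x 9 mm, showing circuit boards, metal shields and an empty battery bay. Origin: centre of its underside, at bench height. x along its 180 mm side (starts within 15 degrees of straight away from the robot), y along its 108 mm side, z up. The glass panel lies nearly parallel on its left or right, 72 to 80 mm of bare bench between.
- panel: Glass panel of the tablet, fixed to the bench, lying flat: plain shiny black slab 180 x 108 x 7 mm. Origin: centre of its underside, on the bench. x along its 180 mm side, y along its 108 mm side, z up; its top is 7 mm above the origin.
- suction_cup: Suction cup, loose, standing: clear disc 54 mm across, 3 mm thick at the rim and rising to 9 mm, with a thin steel stem and a round steel knob 16 mm across on top, which spans 26 to 42 mm above the underside. About 45 g. Origin: centre of its underside; z up.
- torch: Pocket torch, loose, lying on the bench: black tube 17 mm thick, 110 mm long, with a steel hexagonal collar 20 mm across the flats near each end (longer at the lens), so that it does not roll; bare tube from 41 mm behind to 30 mm ahead of the middle. About 60 g. Origin: on its axis at mid-length, 10 mm above the bench; x along the torch to the lens.
- battery: Battery pack, loose, lying flat on the bench: grey slab 90 x 50 x 9 mm with a darker field and a brass strip near one short end. About 90 g. Origin: centre of its underside; x along its 90 mm side, y along its 50 mm side, z up.
- speaker: Speaker box, loose, lying flat on the bench: small black block 42 x 22 x 10 mm with a steel grille on top. About 25 g. Origin: centre of its underside; x along its 42 mm side, y along its 22 mm side, z up.
Not all that is in view belongs to the job. Leave any orange look-alike of the panel alone. Leave any brown look-alike of the suction_cup alone.

How it is judged:
At the end, for the whole second after the job is handed in: At rest: cup upright on panel, 12 mm of centre; torch on bench, max 106 mm from both slab centres, 22 mm lengthwise, 12 deg; battery flat, side away from panel, 96-122 mm off chassis centre line, 15 mm lengthwise, 10 deg; speaker flat on battery, 12 mm lengthwise, 10 mm across, 12 deg (horizontal distance between suction_cup and panel below 0.012 m and z of suction_cup in the frame of panel between 0.004 and 0.01 m and angle between each of suction_cup, speaker's own z axis and vertical below 0.1 rad and horizontal distance between torch and panel below 0.106 m and horizontal distance between torch and chassis below 0.106 m and x of torch in the frame of panel between -0.022 and 0.022 m and x of torch in the frame of chassis between -0.022 and 0.022 m and angle between the x axis of torch and the x axis of panel, either way round below 0.22 rad and angle between the x axis of torch and the x axis of chassis, either way round below 0.22 rad and height (world z) of torch below 0.014 m and horizontal distance between battery and panel above 0.24 m and x of battery in the frame of chassis between -0.015 and 0.015 m and (y of battery in the frame of chassis between 0.096 and 0.122 m or y of battery in the frame of chassis between -0.122 and -0.096 m) and angle between the x axis of battery and the x axis of chassis, either way round below 0.18 rad and height (world z) of battery below 0.004 m and angle between battery's own z axis and vertical below 0.08 rad and x of speaker in the frame of battery between -0.012 and 0.012 m and y of speaker in the frame of battery between -0.01 and 0.01 m and z of speaker in the frame of battery between 0.006 and 0.012 m and angle between the x axis of speaker and the x axis of battery, either way round below 0.22 rad and linear speed of each of battery, speaker, torch, suction_cup below 0.02 m/s and angular speed of each of battery, speaker, torch, suction_cup below 0.2 rad/s); the robot touches nothing.
It also fails if it takes over 109 s, if anything falls off the work surface, if the arm or the gripper's body presses on something with over 40 N, if the wrist force passes 120 N, or if a joint passes its speed limit or range.

## Robot

A 7-joint arm with a two-finger parallel gripper is mounted at the origin on the work surface. World frame = base frame: x ahead of the robot, y to its left, z up, the work surface at z = 0. Lengths are in m, angles in rad, forces in N, time in s.
With the tool pointing down it reaches from about 0.35 to 0.9 m from the base axis. Payload 19.9 kg.
Tool frame: the origin (TCP) lies between the finger pads; the fingertips stand 19 mm ahead of it and the grasp point (between the pads) is the TCP (bot.tcp_to_tips is the distance from the TCP to the fingertips, in m); z points along the fingers, y is the direction in which the jaws open and shut (so a half turn about z gives the same grasp; the last joint's range is limited). The gripper opens to 85 mm and grips with 20 to 120 N. Pads are 22 mm wide; open, the fingers measure 114 mm over their backs; the gripper's body (76 mm by 85 mm) begins 54 mm behind the grasp point. The pads swing forward as they close: fully open they stand 13 mm farther back than shut.
Start: joints at [-1.306, 0.417, -0.01, 1.614, 0.005, 1.111, -0.053], TCP at [0.188, 0.596, 0.25] pointing down, gripper open.
Joint ranges: [-2.81, 2.81], [-0.39, 2.02], [-1.27, 1.25], [0.06, 2.57], [-1.19, 4.33], [0.19, 2], [-2.82, 2.82]. Speed limits (rad/s): [1.89, 1.89, 2.39, 2.39, 3.01, 3.01, 3.01].

## Interface

Orientations are given as a rotation vector (axis times angle).
In Python, from plant import sensors, read_camera, camera_info, job, bot gives the robot as it stands. The module is installed in compiled form; this text tells all that it offers.
- The arm moves only by the shell command python3 -m pendant 'ROWS' [OPENING] [FORCE]. ROWS is JSON, a list of rows, each a list of 6 numbers: the shift along the tool's x, y, z in m, then the turn, a rotation vector about the tool's x, y, z in rad. A call has 1 to 12 rows; each row shifts and turns the pose as measured when the row begins, along the tool's axes as they then stand; what a row does not reach is not made up. A row lasts 1/8 s, in which the tool goes at most 62.5 mm and 10.7 degrees, less where a joint would pass 70% of its speed; a pose out of reach is approached as far as the arm can. A call with a gripper value outside its range is refused whole. OPENING is the finger opening in m, from 0 to 0.0854, set as the call begins (- or left out, the last holds). The fingers move at their own pace and stop on an object; FORCE is the grip in N (left out, the last holds). Time passes only in rows, so rows that do not move let the fingers close. It gives the time, the measured TCP pose, the force and the opening at its end, in the units of the state.
- sensors.read_state(): the state, without advancing time (a new reading comes with each control period).
- read_camera(name): name is "scene" or "top"; returns the picture (420x560x3 uint8, red, green, blue); there is no depth.
- camera_info(name): a dict with "fx", "fy", "cx", "cy" (pixels), "R" (3x3) and "t" (3): a world point X has camera coordinates R X + t. Camera axes: x right, y down, z forward; pixel columns grow to the right and rows downward; lengths in m; the calibration is good to about 2 mm. A picture is of the moment at which its call begins. camera_info takes no time and is no camera call.
- job.sign_off(): hands the job in, once; it reports no verdict.
The state is a dict: "time": time; "qpos": joint angles; "qd": joint speeds; "joint_torque": joint torques, N m; "ee_pos": TCP position; "tcp_rot": TCP orientation; "wrist_force": force on the tool from outside, world axes, zero at the start; "torque": the same for the moment, N m; "gripper_width": opening from 0.0 (shut) to 1.0 (fully open).
Only numpy, scipy, OpenCV 4.12 (cv2) and the standard library are available. Lean on these libraries where they do the work, as an engineer would, in place of code of your own. Each camera call takes 0.05 s, during which the arm holds its last target. There are 200 camera calls.

## Working session

There is one attempt and no reset: what is moved stays moved. The work goes in short steps, Python scripts to look and compute and a shell command to move; the robot and the scene stay as the last step left them, time stands still between calls to the robot, and variables do not carry over. Pictures are saved under pics/ and viewed, about 12 in all and at most 16, crops included, and the job is handed in when it is done.

```bash
mkdir -p pics
python3 - <<'E'
from plant import sensors, read_camera, camera_info
import cv2
s=sensors.read_state();print(s['time'],s['ee_pos'],s['tcp_rot'])
for n in('scene','top'):
    i=camera_info(n);print(n,i['fx'],i['cx'],i['cy'],i['R'],i['t'])
    cv2.imwrite(f'pics/{n}0.png',read_camera(n)[:,:,::-1])
E
```

```text
0.0 [0.18806954 0.59567226 0.24962103] [-4.78498847e-01 -3.10485278e+00  2.04160090e-03]
scene 494.4992031475253 280.87316512366266 210.42261589022021 [[-0.14757096  0.98900196  0.00989593]
 [ 0.8540697   0.13247052 -0.50300747]
 [-0.49878629 -0.06577748 -0.86422541]] [ 0.00886342 -0.45126917  2.17783737]
top 409.39249716012034 274.1441538208971 209.99882364729018 [[-1.62572730e-02 -9.99866255e-01 -1.78134561e-03]
 [-9.88826082e-01  1.63417526e-02 -1.48175326e-01]
 [ 1.48184618e-01 -6.47485715e-04 -9.88959504e-01]] [0.09156177 0.56122326 1.11457168]
```

View pics/top0.png

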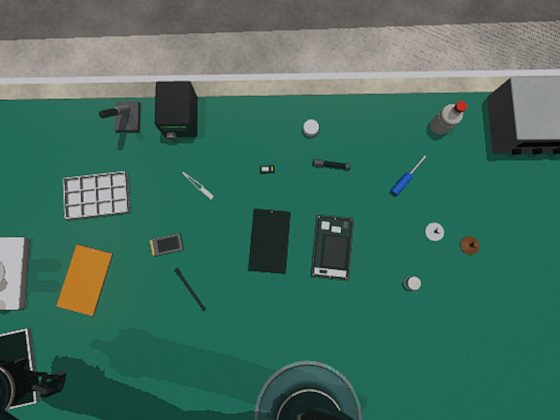

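View pics/scene0.png

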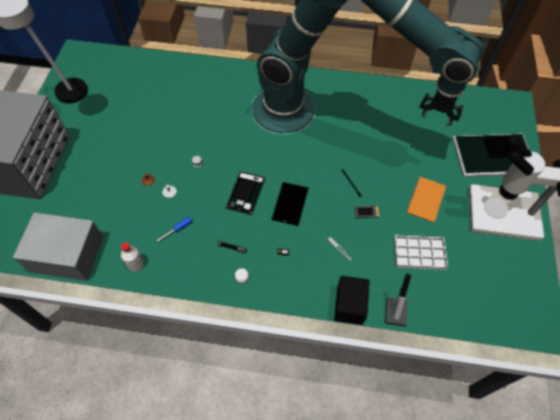

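The top view shows the panel at (270,241), chassis (332,247), battery (167,244), speaker (267,169), torch (331,164) and clear cup (434,232). The orange and brown look-alikes are at (84,280) and (470,245). The scene view agrees.

```bash
cat > h.py <<'E'
from plant import sensors, read_camera, camera_info
import cv2, numpy as np
def ray(uv,z,n='top'):
    i=camera_info(n);R=np.array(i['R']);t=np.array(i['t']);uv=np.atleast_2d(uv)
    d=np.c_[(uv[:,0]-i['cx'])/i['fx'],(uv[:,1]-i['cy'])/i['fy'],np.ones(len(uv))]@R
    c=-R.T@t
    return (c+d*((z-c[2])/d[:,2])[:,None])[:,:2]
def mask(im):
    a=im.astype(float);r,g,b=a[...,0],a[...,1],a[...,2]
    return ((g<1.6*r+3)|(g-r<12)).astype(np.uint8)
def find(im,seed,z,half=40,n='top',m=None):
    m=mask(im) if m is None else m
    k,lab,st,ce=cv2.connectedComponentsWithStats(m)
    u,v=seed;w=lab[v-6:v+7,u-6:u+7];l=np.bincount(w[w>0]).argmax()
    ys,xs=np.nonzero(lab==l)
    P=ray(np.c_[xs,ys].astype(float),z,n)
    (c,s,a)=cv2.minAreaRect((P*1000).astype(np.float32))
    if s[0]<s[1]: s=(s[1],s[0]);a+=90
    a=(a+90)%180-90
    return np.round(c,1),np.round(s,1),round(a,1),np.round(P.mean(0)*1000,1)
def state():
    from scipy.spatial.transform import Rotation as Ro
    s=sensors.read_state();return s,Ro.from_rotvec(s['tcp_rot']).as_matrix()
def go(x,y,z,yaw):
    """error in tool axes; yaw= wanted angle (deg) of jaw axis (tool y) mod 180"""
    s,M=state();d=M.T@(np.array([x,y,z])-s['ee_pos'])
    a=np.degrees(np.arctan2(M[1,1],M[0,1]));e=(yaw-a+90)%180-90
    # turn about tool z; tool z down => world +yaw = -tool z
    from scipy.spatial.transform import Rotation as Ro
    print('t',s['time'],'pos',np.round(s['ee_pos'],4),'jaw',round(a,1),'tilt',np.round(M[:,2],3),'q7',round(s['qpos'][6],2),'w',round(s['gripper_width'],3),'F',np.round(s['wrist_force'],1))
    print('shift tool',np.round(d,4),'turn z rad',round(-np.radians(e),3))
E
python3 - <<'E'
from h import *
im=read_camera('top')
cv2.imwrite('pics/m.png',np.hstack([cv2.resize(im[140:300,130:490,::-1],None,fx=2,fy=2,interpolation=0)]+[])); cv2.imwrite('pics/mask.png',np.vstack([cv2.imread('pics/m.png')[:300],cv2.cvtColor(cv2.resize(mask(im)[140:300,130:490]*255,None,fx=2,fy=2),cv2.COLOR_GRAY2BGR)[:300]]))
for k,(s,z) in dict(panel=((270,241),.007),chassis=((332,247),.009),battery=((167,244),.009),speaker=((267,169),.01),torch=((331,164),.012),cup=((434,232),.005)).items(): print(k,*find(im,s,z))
go(.5,.2,.25,0)
E
```

```text
panel [479.3  98.6] [178.  105.6] -5.7 [478.5  98.5]
chassis [458.4 -81.5] [179.1 108. ] -7.5 [456.4 -81.7]
battery [473.1 395.5] [91.2 51.1] -78.8 [473.1 395.4]
speaker [690.  102.9] [38.3 18.2] 89.0 [689.9 101.7]
torch [706.1 -78.7] [88.4 21.2] 89.0 [704.9 -66.7]
cup [ 497.9 -378.8] [55.5 52. ] -4.1 [ 498.1 -379. ]
t 0.15 pos [0.1881 0.5958 0.2498] jaw 72.5 tilt [-0.    -0.001 -1.   ] q7 -0.05 w 0.999 F [0.2 0.6 0.1]
shift tool [-4.166e-01 -2.835e-01  1.000e-04] turn z rad 1.265
```

View pics/mask.png

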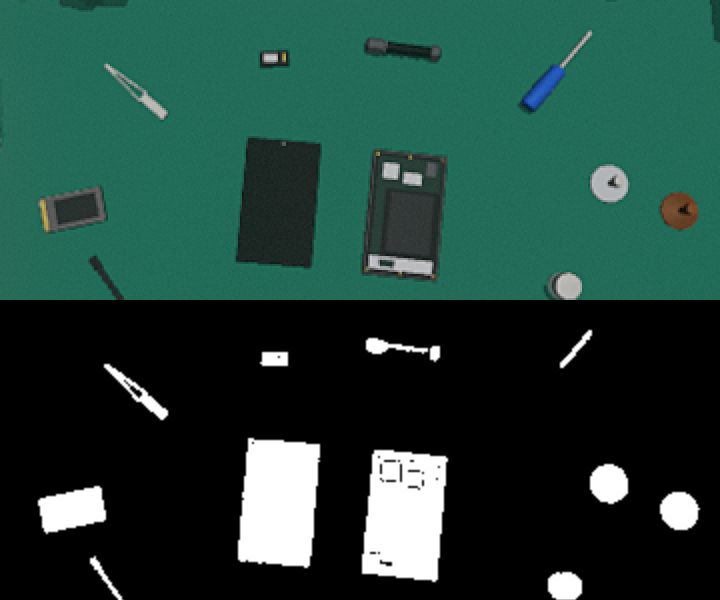

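Run:
```python
from h import *
from plant import bot
print(bot.tcp_to_tips)
E=ray([[313,163.2],[350.5,166.5]],.01);d=E[0]-E[1];print('torch',E.mean(0),np.hypot(*d),np.degrees(np.arctan2(d[1],d[0])))
go(.473,.3955,.12,11.2)
```

```text
0.019
torch [ 0.69935392 -0.08982997] 0.11090670188195755 83.86078458082252
t 0.15 pos [0.1881 0.5958 0.2498] jaw 72.5 tilt [-0.    -0.001 -1.   ] q7 -0.05 w 0.999 F [0.2 0.6 0.1]
shift tool [-0.332  -0.1051  0.1299] turn z rad 1.07
```

```bash
python3 -m pendant '[[-0.055,-0.0175,0.02,0,0,0],[-0.055,-0.0175,0.02,0,0,0],[-0.055,-0.0175,0.02,0,0,0],[-0.055,-0.0175,0.02,0,0,0],[-0.055,-0.0175,0.02,0,0,0],[-0.055,-0.0175,0.02,0,0,0],[0,0,0,0,0,0.178],[0,0,0,0,0,0.178],[0,0,0,0,0,0.178],[0,0,0,0,0,0.178],[0,0,0,0,0,0.178],[0,0,0,0,0,0.178]]' 0.066 40; python3 -c "
from h import *
go(.473,.3955,.05,11.2)"
```

```text
time: 1.65
ee_pos: [0.4786, 0.3886, 0.1232]
tcp_rot: [-2.031, -2.396, 0.008]
wrist_force: [-0.6, 1.0, 1.0]
gripper_width: 0.77
t 1.65 pos [0.4786 0.3886 0.1232] jaw 9.4 tilt [-0.004 -0.003 -1.   ] q7 -0.38 w 0.77 F [-0.6  1.   1. ]
shift tool [ 0.0079 -0.0041  0.0732] turn z rad -0.031
```

```bash
python3 -m pendant '[[0.008,-0.004,0.03,0,0,-0.031],[0,0,0.03,0,0,0],[0,0,0.025,0,0,0],[0,0,0.012,0,0,0],[0,0,0.004,0,0,0],[0,0,0.003,0,0,0]]'; python3 -c "
from h import *
go(.473,.3955,.019,11.2)"
```

```text
time: 2.4
ee_pos: [0.473, 0.3965, 0.0169]
tcp_rot: [-1.995, -2.426, 0.006]
wrist_force: [0.3, 1.4, 0.3]
gripper_width: 0.773
t 2.4 pos [0.473  0.3965 0.0169] jaw 11.1 tilt [-0.003 -0.003 -1.   ] q7 -0.32 w 0.773 F [0.3 1.4 0.3]
shift tool [-0.001  -0.0002 -0.0021] turn z rad -0.001
```

```bash
python3 -m pendant '[[0,0,0,0,0,0],[0,0,0,0,0,0],[0,0,0,0,0,0],[0,0,0,0,0,0],[0,0,0,0,0,0]]' 0.04 40; python3 -m pendant '[[0,0,-0.02,0,0,0],[0,0,-0.03,0,0,0],[0,0,-0.03,0,0,0]]'; python3 -c "
from h import *
cv2.imwrite('pics/b1.png',cv2.resize(read_camera('top')[190:290,100:240,::-1],None,fx=4,fy=4))
go(.4442,-.1895,.10,82.5)"
```

```text
time: 3.02
ee_pos: [0.4736, 0.3972, 0.0187]
tcp_rot: [-1.996, -2.426, 0.002]
wrist_force: [-0.2, 0.3, -1.3]
gripper_width: 0.569
time: 3.4
ee_pos: [0.4732, 0.3965, 0.1016]
tcp_rot: [-1.996, -2.426, 0.006]
wrist_force: [-0.9, -0.4, -0.8]
gripper_width: 0.564
t 3.45 pos [0.4747 0.3976 0.1057] jaw 11.1 tilt [ 0.001  0.    -1.   ] q7 -0.36 w 0.573 F [3.3 2.3 4.4]
shift tool [-0.5702 -0.1429  0.0054] turn z rad -1.246
```

View pics/b1.png

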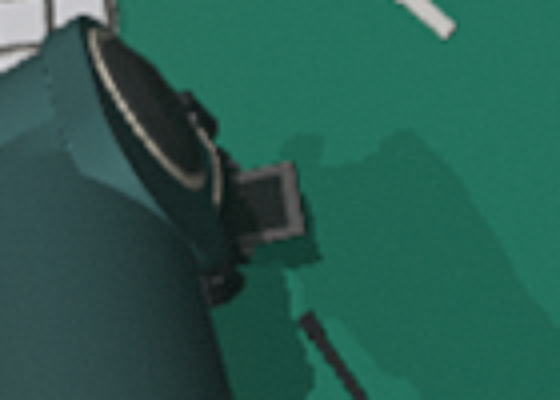

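```bash
python3 -m pendant '[[-0.052,-0.013,0,0,0,0],[-0.052,-0.013,0,0,0,0],[-0.052,-0.013,0,0,0,0],[-0.052,-0.013,0,0,0,0],[-0.052,-0.013,0,0,0,0],[-0.052,-0.013,0,0,0,0],[-0.052,-0.013,0,0,0,0],[-0.052,-0.013,0,0,0,0],[-0.052,-0.013,0,0,0,0],[-0.052,-0.013,0,0,0,0],[-0.052,-0.013,0,0,0,0]]'; python3 -m pendant '[[0,0,0,0,0,0.175],[0,0,0,0,0,0.175],[0,0,0,0,0,0.175],[0,0,0,0,0,0.175],[0,0,0,0,0,0.175],[0,0,0,0,0,0.175],[0,0,0,0,0,0.175],[0,0,0,0,0,0.175],[0,0,0,0,0,0.175],[0,0,0,0,0,0.175],[0,0,0,0,0,0.146]]'; python3 -c "
from h import *
go(.4442,-.1895,.02,82.5)"
```

```text
time: 4.82
ee_pos: [0.4483, -0.2042, 0.1156]
tcp_rot: [1.984, 2.426, 0.032]
wrist_force: [1.4, 0.6, -1.2]
gripper_width: 0.57
time: 6.2
ee_pos: [0.4499, -0.2098, 0.1273]
tcp_rot: [-3.106, 0.305, -0.054]
wrist_force: [-0.9, 1.2, -1.8]
gripper_width: 0.572
t 6.2 pos [ 0.4499 -0.2098  0.1273] jaw -101.2 tilt [ 0.036  0.017 -0.999] q7 -0.81 w 0.572 F [-0.9  1.2 -1.8]
shift tool [-0.013  -0.0163  0.1073] turn z rad -0.064
```

```bash
cat >> h.py <<'E'
def go(x,y,z,yaw):
    from scipy.spatial.transform import Rotation as Ro
    s,M=state();d=M.T@(np.array([x,y,z])-s['ee_pos'])
    a=np.degrees(np.arctan2(M[1,1],M[0,1]));e=(yaw-a+90)%180-90;b=np.radians(a+e)
    Y=np.array([np.cos(b),np.sin(b),0]);Z=np.array([0,0,-1.])
    T=np.c_[np.cross(Y,Z),Y,Z];rv=Ro.from_matrix(M.T@T).as_rotvec()
    print('t',s['time'],'pos',np.round(s['ee_pos'],4),'jaw',round(a,1),'q7',round(s['qpos'][6],2),'w',round(s['gripper_width'],3),'F',np.round(s['wrist_force'],1))
    print('shift',np.round(d,4),'shift in target axes',np.round(T.T@M@d,4),'turn',np.round(rv,3))
E
python3 -c "
from h import *
go(.4442,-.1895,.02,82.5)"
```

```text
t 6.2 pos [ 0.4499 -0.2098  0.1273] jaw -101.2 q7 -0.81 w 0.572 F [-0.9  1.2 -1.8]
shift [-0.013  -0.0163  0.1073] shift in target axes [-0.0083 -0.0193  0.1073] turn [-0.022 -0.033 -0.065]
```

```bash
python3 -m pendant '[[0,0,0,-0.022,-0.033,-0.065],[-0.008,-0.019,0.02,0,0,0],[0,0,0.03,0,0,0],[0,0,0,0,0,0]]'; python3 -c "
from h import *
go(.4442,-.1895,.019,82.5)"
```

```text
time: 6.7
ee_pos: [0.4464, -0.1883, 0.08]
tcp_rot: [-3.131, 0.204, -0.007]
wrist_force: [0.9, -0.8, 0.3]
gripper_width: 0.57
t 6.7 pos [ 0.4464 -0.1883  0.08  ] jaw -97.5 q7 -0.75 w 0.57 F [ 0.9 -0.8  0.3]
shift [-0.0023  0.0017  0.061 ] shift in target axes [-0.002   0.0014  0.061 ] turn [-0.004 -0.004  0.001]
```

```bash
python3 -m pendant '[[-0.002,0.001,0.03,-0.004,-0.004,0],[0,0,0.02,0,0,0],[0,0,0.007,0,0,0],[0,0,0.003,0,0,0],[0,0,0.001,0,0,0]]'; python3 -c "
from h import *
go(.4442,-.1895,.018,82.5)"
```

```text
time: 7.32
ee_pos: [0.4484, -0.1902, 0.0241]
tcp_rot: [-3.134, 0.205, -0.014]
wrist_force: [-0.1, -0.6, -0.7]
gripper_width: 0.569
t 7.325 pos [ 0.4484 -0.1902  0.0241] jaw -97.5 q7 -0.66 w 0.569 F [-0.1 -0.6 -0.7]
shift [-0.0043 -0.0001  0.0061] shift in target axes [-0.0042 -0.0001  0.0061] turn [-0.001 -0.009  0.   ]
```

```bash
python3 -m pendant '[[-0.004,0,0.003,0,-0.009,0],[0,0,0.002,0,0,0],[0,0,0.001,0,0,0]]'; python3 -m pendant '[[0,0,0,0,0,0],[0,0,0,0,0,0],[0,0,0,0,0,0]]' 0.062; python3 -c "
from h import *
go(.4442,-.1895,.018,82.5)"; python3 -m pendant '[[0,0,-0.02,0,0,0],[0,0,-0.05,0,0,0],[0,0,-0.06,0,0,0]]';  python3 -c "
from h import *
go(.690,.1025,.13,0)"
```

```text
time: 7.7
ee_pos: [0.4447, -0.1896, 0.0187]
tcp_rot: [-3.133, 0.204, -0.001]
wrist_force: [0.3, 1.0, -1.1]
gripper_width: 0.571
time: 8.07
ee_pos: [0.4448, -0.1897, 0.0188]
tcp_rot: [-3.134, 0.204, -0.001]
wrist_force: [-0.1, 0.5, -1.1]
gripper_width: 0.723
t 8.075 pos [ 0.4448 -0.1897  0.0188] jaw -97.5 q7 -0.66 w 0.723 F [-0.1  0.5 -1.1]
shift [-0.0006 -0.0002  0.0008] shift in target axes [-0.0006 -0.0002  0.0008] turn [-0.001 -0.001  0.001]
time: 8.45
ee_pos: [0.4428, -0.1898, 0.1493]
tcp_rot: [-3.133, 0.206, 0.01]
wrist_force: [0.6, 0.8, 1.5]
gripper_width: 0.727
t 8.45 pos [ 0.4428 -0.1898  0.1493] jaw -97.5 q7 -0.86 w 0.727 F [0.6 0.8 1.5]
shift [ 0.2069 -0.3222  0.0183] shift in target axes [-0.2923 -0.2472  0.0193] turn [0.004 0.006 1.439]
```

```bash
python3 -m pendant '[[0.0296,-0.046,0.0,0,0,0],[0.0296,-0.046,0.0,0,0,0],[0.0296,-0.046,0.0,0,0,0],[0.0296,-0.046,0.0,0,0,0],[0.0296,-0.046,0.0,0,0,0],[0.0296,-0.046,0.0,0,0,0],[0.0296,-0.046,0.0,0,0,0]]' 0.045; python3 -m pendant '[[0,0,0,0,0,-0.17],[0,0,0,0,0,-0.17],[0,0,0,0,0,-0.17],[0,0,0,0,0,-0.17],[0,0,0,0,0,-0.17],[0,0,0,0,0,-0.17],[0,0,0,0,0,-0.17],[0,0,0,0,0,-0.17],[0,0,0,0,0,-0.17],[0,0,0,0,0,-0.17]]' >/dev/null;  python3 -c "
from h import *
go(.690,.1025,.05,-1)"
```

```text
time: 9.32
ee_pos: [0.6987, 0.1082, 0.1557]
tcp_rot: [-3.131, 0.215, -0.004]
wrist_force: [1.8, -0.2, 0.1]
gripper_width: 0.528
t 10.575 pos [0.699  0.1127 0.1523] jaw 3.0 q7 0.1 w 0.525 F [-1.2  0.1 -0.3]
shift [-0.0098 -0.0094  0.1023] shift in target axes [-0.0104 -0.0088  0.1023] turn [-0.001 -0.001  0.069]
```

```bash
python3 -m pendant '[[0,0,0,0,0,0.069],[-0.010,-0.009,0.045,0,0,0],[0,0,0.045,0,0,0],[0,0,0.01,0,0,0],[0,0,0,0,0,0]]' >/dev/null;  python3 - <<'E'
from h import *
go(.690,.1025,.017,-1)
im=read_camera('top'); print('bat',*find(im,(369,253),.009),'target 444.2 -189.5 -7.5'); print('chassis',*find(im,(332,247),.009))
sc=read_camera('scene')
cv2.imwrite('pics/s1.png',cv2.resize(np.hstack([im[90:210,210:390],sc[200:320,180:360]])[:,:,::-1],None,fx=2,fy=2))
E
```

```text
t 11.2 pos [0.6904 0.1022 0.0516] jaw -0.9 q7 0.09 w 0.526 F [ 1.  -0.   0.7]
shift [ 0.0002 -0.0005  0.0346] shift in target axes [ 0.0002 -0.0004  0.0346] turn [ 0.001 -0.001  0.001]
bat [ 442.8 -188.4] [90.9 51.5] -7.9 [ 442.7 -188.4] target 444.2 -189.5 -7.5
chassis [458.5 -81.4] [179.5 108.1] -7.3 [456.8 -81.7]
```

View pics/s1.png

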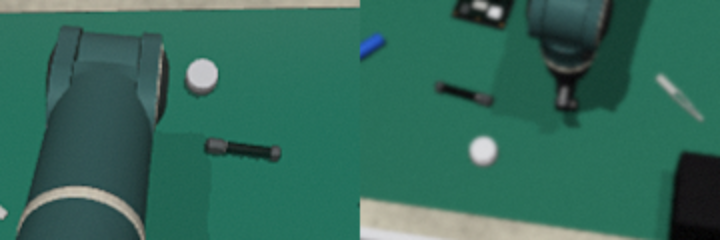

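Battery is within 2 mm of target. The arm hides the speaker in both crops, with the gripper straight over where it was measured.

```bash
python3 -m pendant '[[0,-0.0005,0.02,0,0,0],[0,0,0.009,0,0,0],[0,0,0.002,0,0,0],[0,0,0,0,0,0]]'; python3 -m pendant '[[0,0,0,0,0,0],[0,0,0,0,0,0],[0,0,0,0,0,0],[0,0,0,0,0,0]]' 0.01 30; python3 -m pendant '[[0,0,-0.02,0,0,0],[0,0,-0.04,0,0,0],[0,0,-0.05,0,0,0]]';  python3 - <<'E'
from h import *
go(.4428,-.1884,.12,82.3)
E
```

```text
time: 11.8
ee_pos: [0.6918, 0.103, 0.0224]
tcp_rot: [2.237, 2.202, 0.009]
wrist_force: [-0.2, 0.3, 0.4]
gripper_width: 0.527
time: 12.3
ee_pos: [0.6923, 0.1031, 0.0233]
tcp_rot: [2.237, 2.202, 0.011]
wrist_force: [-1.4, -0.0, 0.3]
gripper_width: 0.247
time: 12.68
ee_pos: [0.6899, 0.1023, 0.1353]
tcp_rot: [2.239, 2.203, 0.004]
wrist_force: [0.4, 0.9, 0.3]
gripper_width: 0.247
t 12.675 pos [0.6899 0.1023 0.1353] jaw -0.9 q7 0.06 w 0.247 F [0.4 0.9 0.3]
shift [-0.2947 -0.2424  0.0143] shift in target axes [ 0.2059 -0.3212  0.0153] turn [ 0.003  0.    -1.453]
```

```bash
python3 -m pendant '[[-0.041,-0.034,0,0,0,0],[-0.041,-0.034,0,0,0,0],[-0.041,-0.034,0,0,0,0],[-0.041,-0.034,0,0,0,0],[-0.041,-0.034,0,0,0,0],[-0.041,-0.034,0,0,0,0],[-0.041,-0.034,0,0,0,0]]' >/dev/null; python3 -m pendant '[[0,0,0,0,0,0.169],[0,0,0,0,0,0.169],[0,0,0,0,0,0.169],[0,0,0,0,0,0.169],[0,0,0,0,0,0.169],[0,0,0,0,0,0.169],[0,0,0,0,0,0.169],[0,0,0,0,0,0.169],[0,0,0,0,0,0.169],[0,0,0,0,0,0.169]]' >/dev/null;  python3 - <<'E'
from h import *
go(.4428,-.1884,.06,82.3)
E
```

```text
t 14.8 pos [ 0.4453 -0.1913  0.157 ] jaw -101.1 q7 -0.89 w 0.247 F [ 0.  -0.9 -0.8]
shift [-0.0064 -0.0002  0.0969] shift in target axes [-0.0029 -0.0025  0.097 ] turn [-0.02  -0.036 -0.06 ]
```

```bash
python3 -m pendant '[[0,0,0,-0.02,-0.036,-0.06],[-0.003,-0.0025,0.045,0,0,0],[0,0,0.045,0,0,0],[0,0,0.005,0,0,0],[0,0,0,0,0,0]]' >/dev/null;  python3 - <<'E'
from h import *
go(.4428,-.1884,.0325,82.3)
E
```

```text
t 15.425 pos [ 0.4459 -0.1875  0.0638] jaw -95.9 q7 -0.71 w 0.244 F [-0.1 -1.1  0.3]
shift [-0.0029  0.0013  0.0313] shift in target axes [-0.0029  0.0013  0.0313] turn [-0.001  0.001  0.031]
```

```bash
python3 -m pendant '[[-0.003,0.001,0.015,0,0,0.031],[-0.001,0,0.01,0,0,0],[-0.001,0,0.004,0,0,0],[0,0,0,0,0,0]]' >/dev/null;  python3 - <<'E'
from h import *
go(.4428,-.1884,.0325,82.3)
E
```

```text
t 15.925 pos [ 0.442  -0.1879  0.0355] jaw -97.6 q7 -0.68 w 0.244 F [-0.3  0.1  0.5]
shift [0.0008 0.0004 0.003 ] shift in target axes [0.0008 0.0004 0.003 ] turn [-0.002 -0.003  0.001]
```

```bash
python3 -m pendant '[[0.001,0,0.0015,0,-0.003,0],[0,0,0.0015,0,0,0],[0,0,0,0,0,0]]';  python3 - <<'E'
from h import *
go(.4428,-.1884,.0325,82.3)
E
```

```text
time: 16.3
ee_pos: [0.4435, -0.1881, 0.0328]
tcp_rot: [-3.133, 0.209, -0.0]
wrist_force: [0.2, 0.5, -1.0]
gripper_width: 0.246
t 16.3 pos [ 0.4435 -0.1881  0.0328] jaw -97.6 q7 -0.68 w 0.246 F [ 0.2  0.5 -1. ]
shift [-0.0006  0.0004  0.0003] shift in target axes [-0.0006  0.0004  0.0003] turn [-0.001 -0.     0.001]
```

```bash
python3 -m pendant '[[0,0,0,0,0,0],[0,0,0,0,0,0],[0,0,0,0,0,0]]' 0.036; python3 -m pendant '[[0,0,-0.02,0,0,0],[0,0,-0.05,0,0,0],[0,0,-0.06,0,0,0]]' 0.045;  python3 - <<'E'
from h import *
go(.498,-.379,.13,82.3)
im=read_camera('top');cv2.imwrite('pics/c1.png',cv2.resize(im[190:300,290:490,::-1],None,fx=3,fy=3,interpolation=cv2.INTER_CUBIC))
E
```

```text
time: 16.68
ee_pos: [0.4436, -0.1882, 0.0329]
tcp_rot: [-3.133, 0.209, -0.001]
wrist_force: [-0.2, -0.4, 0.5]
gripper_width: 0.418
time: 17.05
ee_pos: [0.4416, -0.1882, 0.1633]
tcp_rot: [-3.133, 0.21, 0.01]
wrist_force: [0.9, 0.3, 1.0]
gripper_width: 0.528
t 17.05 pos [ 0.4416 -0.1882  0.1633] jaw -97.7 q7 -0.89 w 0.528 F [0.9 0.3 1. ]
shift [0.0816 0.1815 0.0327] shift in target axes [0.0814 0.1815 0.0333] turn [-0.001  0.007  0.   ]
```

View pics/c1.png

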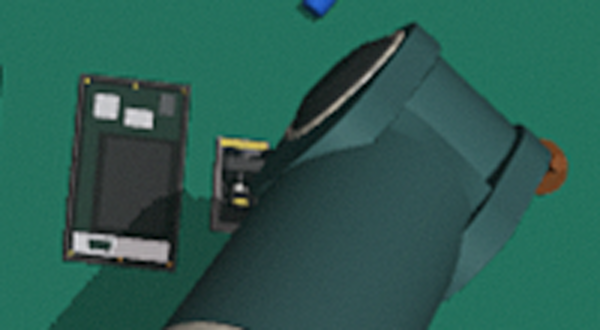

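The speaker lies on the battery at about (370,252). I'll check it properly once the arm is clear.

```bash
python3 -m pendant '[[0.02,0.045,0.005,0,0,0],[0.02,0.045,0.005,0,0,0],[0.02,0.045,0.005,0,0,0],[0.02,0.045,0.005,0,0,0],[0,0,0.02,0,0.007,0],[0,0,0.02,0,0,0],[0,0,0,0,0,0]]' >/dev/null;  python3 - <<'E'
from h import *
go(.498,-.379,.034,82.3)
im=read_camera('top'); print('bat',*find(im,(369,253),.009))
s=read_camera('scene')
cv2.imwrite('pics/c2.png',np.hstack([cv2.resize(im[220:290,330:430,::-1],None,fx=4,fy=4,interpolation=cv2.INTER_CUBIC),cv2.resize(s[150:220,120:220,::-1],None,fx=4,fy=4,interpolation=cv2.INTER_CUBIC)]))
E
```

```text
t 17.975 pos [ 0.5033 -0.381   0.1078] jaw -97.3 q7 -0.57 w 0.528 F [ 0.5 -0.3  0.7]
shift [-0.0063 -0.001   0.0737] shift in target axes [-0.0055 -0.0013  0.0738] turn [-0.004 -0.011  0.006]
bat [ 269.8 -192.9] [858.9 339.4] -42.6 [ 254.2 -214.4]
```

View pics/c2.png

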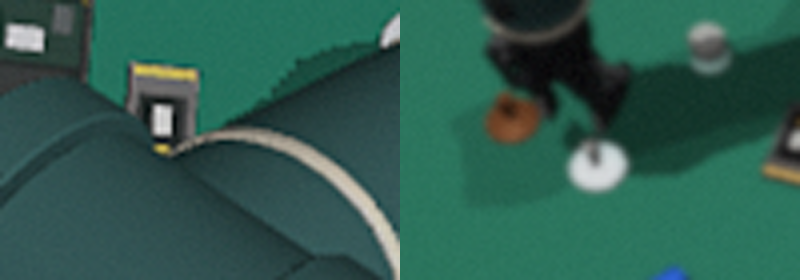

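The speaker lies centred across the battery. The fingers are above the cup, with the brown one clear to the side.

```bash
python3 -m pendant '[[-0.0055,-0.001,0.02,-0.004,-0.011,0],[0,0,0.025,0,0,0],[0,0,0.013,0,0,0],[0,0,0.006,0,0,0],[0,0,0,0,0,0]]' >/dev/null;  python3 - <<'E'
from h import *
go(.498,-.379,.034,82.3)
s=read_camera('scene')
cv2.imwrite('pics/c3.png',cv2.resize(s[150:220,120:220,::-1],None,fx=5,fy=5,interpolation=cv2.INTER_CUBIC))
E
```

```text
t 18.7 pos [ 0.5    -0.3779  0.0442] jaw -97.1 q7 -0.52 w 0.524 F [-1.   0.2  0.4]
shift [-0.0019  0.0013  0.0102] shift in target axes [-0.0018  0.0014  0.0102] turn [ 0.002 -0.003  0.01 ]
```

View pics/c3.png

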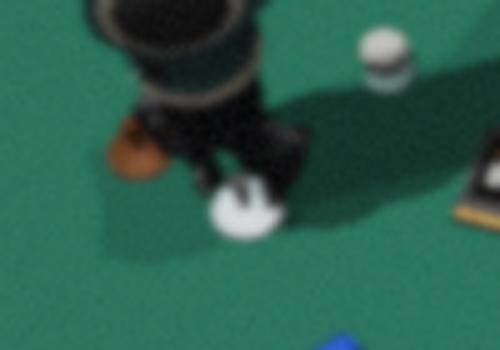

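The knob is between the fingers.

```bash
python3 -m pendant '[[-0.002,0.001,0.007,0,0,0],[0,0,0.003,0,0,0],[0,0,0,0,0,0]]' ; python3 -m pendant '[[0,0,0,0,0,0],[0,0,0,0,0,0],[0,0,0,0,0,0],[0,0,0,0,0,0]]' 0.005 30; python3 -m pendant '[[0,0,-0.03,0,0,0],[0,0,-0.04,0,0,0],[0,0,-0.04,0,0,0]]';  python3 - <<'E'
from h import *
go(.4793,.0986,.11,82.3)
E
```

```text
time: 19.12
ee_pos: [0.4983, -0.3792, 0.0349]
tcp_rot: [3.133, -0.196, 0.007]
wrist_force: [-0.3, -0.0, -0.3]
gripper_width: 0.524
time: 19.62
ee_pos: [0.4984, -0.3793, 0.0352]
tcp_rot: [3.133, -0.196, 0.008]
wrist_force: [-0.1, -0.5, -0.8]
gripper_width: 0.172
time: 20.0
ee_pos: [0.4967, -0.3781, 0.1453]
tcp_rot: [3.135, -0.196, 0.0]
wrist_force: [0.8, 0.2, -0.1]
gripper_width: 0.173
t 20.0 pos [ 0.4967 -0.3781  0.1453] jaw -97.2 q7 -0.6 w 0.173 F [ 0.8  0.2 -0.1]
shift [-0.0767 -0.4708  0.035 ] shift in target axes [-0.0811 -0.4701  0.0353] turn [ 0.001 -0.     0.009]
```

```bash
python3 -m pendant '[[-0.0083,-0.051,0,0,0,0],[-0.0083,-0.051,0,0,0,0],[-0.0083,-0.051,0,0,0,0],[-0.0083,-0.051,0,0,0,0],[-0.0083,-0.051,0,0,0,0],[-0.0083,-0.051,0,0,0,0],[-0.0083,-0.051,0,0,0,0],[-0.0083,-0.051,0,0,0,0],[-0.0083,-0.051,0,0,0,0],[0,0,0,0,0,0]]' ;  python3 - <<'E'
from h import *
go(.4793,.0986,.0425,82.3)
E
```

```text
time: 21.25
ee_pos: [0.4799, 0.1005, 0.1476]
tcp_rot: [3.134, -0.195, 0.011]
wrist_force: [0.2, -1.0, -0.1]
gripper_width: 0.172
t 21.25 pos [0.4799 0.1005 0.1476] jaw -97.1 q7 -1.44 w 0.172 F [ 0.2 -1.  -0.1]
shift [-0.0011  0.0019  0.1051] shift in target axes [-0.0003  0.002   0.1051] turn [ 0.001 -0.007  0.01 ]
```

```bash
python3 -m pendant '[[0,0.002,0.03,0,-0.007,0.01],[0,0,0.03,0,0,0],[0,0,0.025,0,0,0],[0,0,0.01,0,0,0],[0,0,0,0,0,0]]' ;  python3 - <<'E'
from h import *
go(.4793,.0986,.0425,82.3)
E
```

```text
time: 21.88
ee_pos: [0.4808, 0.0963, 0.0512]
tcp_rot: [3.134, -0.214, 0.003]
wrist_force: [0.8, 0.6, -0.2]
gripper_width: 0.173
t 21.875 pos [0.4808 0.0963 0.0512] jaw -97.8 q7 -1.29 w 0.173 F [ 0.8  0.6 -0.2]
shift [-0.0018 -0.0021  0.0087] shift in target axes [-0.0018 -0.0021  0.0087] turn [ 0.    -0.002 -0.002]
```

```bash
python3 -m pendant '[[-0.002,-0.002,0.005,0,0,0],[0,0,0.003,0,0,0],[0,0,0.001,0,0,0],[0,0,0,0,0,0]]' ;python3 -m pendant '[[0,0,0,0,0,0],[0,0,0,0,0,0],[0,0,0,0,0,0]]' 0.036; python3 -m pendant '[[0,0,-0.03,0,0,0],[0,0,-0.04,0,0,0],[0,0,-0.04,0,0,0]]' 0.045;  python3 - <<'E'
from h import *
go(.6994,-.0898,.13,-6)
E
```

```text
time: 22.38
ee_pos: [0.48, 0.099, 0.0434]
tcp_rot: [-3.133, 0.213, -0.007]
wrist_force: [0.6, 0.1, -0.4]
gripper_width: 0.173
time: 22.75
ee_pos: [0.4802, 0.0991, 0.0437]
tcp_rot: [-3.133, 0.213, -0.008]
wrist_force: [0.2, -0.3, 0.7]
gripper_width: 0.423
time: 23.12
ee_pos: [0.4785, 0.0981, 0.1546]
tcp_rot: [3.133, -0.214, 0.001]
wrist_force: [-0.7, 0.8, 0.1]
gripper_width: 0.525
t 23.125 pos [0.4785 0.0981 0.1546] jaw -97.8 q7 -1.46 w 0.525 F [-0.7  0.8  0.1]
shift [0.2444 0.1561 0.0251] shift in target axes [ 0.1638 -0.2394  0.0246] turn [ 0.    -0.002  1.539]
```

```bash
python3 -m pendant '[[0.048,0.031,0,0,0,0],[0.048,0.031,0,0,0,0],[0.048,0.031,0,0,0,0],[0.048,0.031,0,0,0,0],[0.048,0.031,0,0,0,0],[0,0,0,0,0,0]]' >/dev/null; python3 -m pendant '[[0,0,0,0,0,-0.17],[0,0,0,0,0,-0.17],[0,0,0,0,0,-0.17],[0,0,0,0,0,-0.17],[0,0,0,0,0,-0.17],[0,0,0,0,0,-0.17],[0,0,0,0,0,-0.17],[0,0,0,0,0,-0.17],[0,0,0,0,0,-0.17],[0,0,0,0,0,-0.04],[0,0,0,0,0,0]]' >/dev/null;  python3 - <<'E'
from h import *
go(.6994,-.0898,.0275,-6)
E
```

```text
t 25.25 pos [ 0.6996 -0.0786  0.1546] jaw -3.7 q7 0.27 w 0.525 F [0.7 0.2 0.5]
shift [-0.0117  0.0009  0.127 ] shift in target axes [-0.0112  0.001   0.1271] turn [-0.003 -0.004  0.039]
```

```bash
python3 -m pendant '[[0,0,0,-0.003,-0.004,0.039],[-0.011,0.001,0.04,0,0,0],[0,0,0.045,0,0,0],[0,0,0.015,0,0,0],[0,0,0,0,0,0]]'
python3 - <<'E'
from h import *
go(.6994,-.0898,.0225,-6)
im=read_camera('top');s=read_camera('scene')
print('cup',*find(im,(270,241),.007))
cv2.imwrite('pics/t1.png',np.hstack([cv2.resize(im[130:290,220:400,::-1],None,fx=2,fy=2),cv2.resize(s[170:330,180:330,::-1],None,fx=2,fy=2)]))
E
```

```text
time: 25.88
ee_pos: [0.7001, -0.0886, 0.0537]
tcp_rot: [2.343, 2.088, 0.001]
wrist_force: [-0.5, -0.3, 0.2]
gripper_width: 0.525
t 25.875 pos [ 0.7001 -0.0886  0.0537] jaw -6.6 q7 0.27 w 0.525 F [-0.5 -0.3  0.2]
shift [-0.0012 -0.0006  0.0312] shift in target axes [-0.0012 -0.0006  0.0312] turn [ 0.003  0.002 -0.01 ]
cup [353.6  13. ] [693.7 311.7] -7.4 [392.8 -24. ]
```

View pics/t1.png

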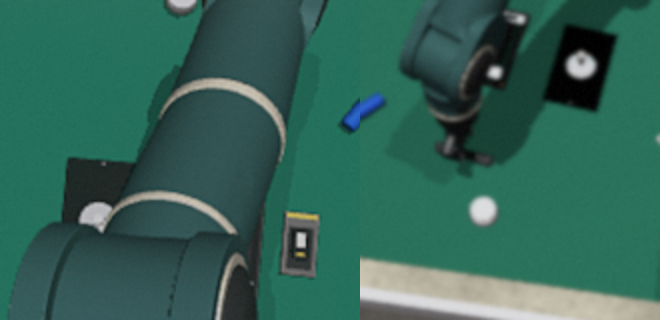

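The speaker looks centred on the battery, the cup stands centred on the panel, and the gripper is over the torch.

```bash
python3 -m pendant '[[-0.001,0,0.02,0,0,0],[0,0,0.009,0,0,0],[0,0,0.002,0,0,0],[0,0,0,0,0,0]]' ; python3 -m pendant '[[0,0,0,0,0,0],[0,0,0,0,0,0],[0,0,0,0,0,0],[0,0,0,0,0,0]]' 0.005 40; python3 -m pendant '[[0,0,-0.02,0,0,0],[0,0,-0.04,0,0,0],[0,0,-0.04,0,0,0]]';  python3 - <<'E'
from h import *
go(.4689,.0086,.12,83.5)
E
```

```text
time: 26.48
ee_pos: [0.7023, -0.0898, 0.0252]
tcp_rot: [2.34, 2.086, 0.008]
wrist_force: [-0.1, -0.3, 0.6]
gripper_width: 0.526
time: 26.98
ee_pos: [0.7028, -0.0898, 0.0262]
tcp_rot: [2.339, 2.085, 0.009]
wrist_force: [-0.2, 0.3, -1.0]
gripper_width: 0.179
time: 27.35
ee_pos: [0.7005, -0.0896, 0.1286]
tcp_rot: [2.342, 2.087, 0.004]
wrist_force: [0.7, 0.7, -0.8]
gripper_width: 0.178
t 27.35 pos [ 0.7005 -0.0896  0.1286] jaw -6.6 q7 0.25 w 0.178 F [ 0.7  0.7 -0.8]
shift [ 0.071  -0.2414  0.0072] shift in target axes [-0.2412 -0.0714  0.0086] turn [ 0.005 -0.003  1.569]
```

```bash
python3 -m pendant '[[0.014,-0.0475,0,0,0,0],[0.014,-0.0475,0,0,0,0],[0.014,-0.0475,0,0,0,0],[0.014,-0.0475,0,0,0,0],[0.014,-0.0475,0,0,0,0],[0,0,0,0,0,0]]' >/dev/null; python3 -m pendant '[[0,0,0,0,0,0.17],[0,0,0,0,0,0.17],[0,0,0,0,0,0.17],[0,0,0,0,0,0.17],[0,0,0,0,0,0.17],[0,0,0,0,0,0.17],[0,0,0,0,0,0.17],[0,0,0,0,0,0.17],[0,0,0,0,0,0.17],[0,0,0,0,0,0.04],[0,0,0,0,0,0]]' >/dev/null;  python3 - <<'E'
from h import *
go(.4689,.0086,.0265,83.5)
im=read_camera('top');s=read_camera('scene')
cv2.imwrite('pics/t2.png',np.hstack([cv2.resize(im[180:300,220:400,::-1],None,fx=2,fy=2),cv2.resize(s[140:260,180:330,::-1],None,fx=2,fy=2)]))
E
```

```text
t 29.475 pos [0.4781 0.007  0.1473] jaw -99.5 q7 -1.33 w 0.178 F [ 0.2  0.1 -1.3]
shift [-0.0134  0.0018  0.1204] shift in target axes [-0.0093 -0.0006  0.1208] turn [-0.015 -0.034 -0.052]
```

View pics/t2.png

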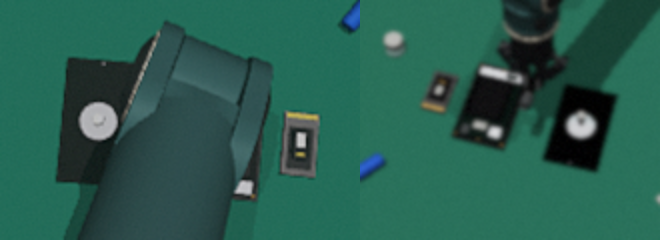

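The torch hangs below the gripper over the gap. I'll correct the pose and lower it.

```bash
python3 -m pendant '[[0,0,0,-0.015,-0.034,-0.052],[-0.009,-0.0005,0.03,0,0,0],[0,0,0.045,0,0,0],[0,0,0.025,0,0,0],[0,0,0,0,0,0]]' ;  python3 - <<'E'
from h import *
go(.4689,.0086,.0262,83.5)
E
```

```text
time: 30.2
ee_pos: [0.4699, 0.009, 0.0455]
tcp_rot: [-3.135, 0.158, -0.001]
wrist_force: [-0.6, -0.4, -0.7]
gripper_width: 0.177
t 30.2 pos [0.4699 0.009  0.0455] jaw -95.8 q7 -1.12 w 0.177 F [-0.6 -0.4 -0.7]
shift [-0.001   0.0005  0.0193] shift in target axes [-0.001   0.0005  0.0193] turn [-0.002 -0.001  0.013]
```

```bash
python3 -m pendant '[[-0.001,0,0.01,0,0,0.013],[0,0,0.006,0,0,0],[0,0,0.003,0,0,0],[0,0,0.001,0,0,0],[0,0,0,0,0,0]]' ;  python3 - <<'E'
from h import *
go(.4689,.0086,.0262,83.5)
E
```

```text
time: 30.82
ee_pos: [0.4705, 0.0095, 0.0269]
tcp_rot: [-3.133, 0.176, -0.007]
wrist_force: [-0.7, -0.0, 0.1]
gripper_width: 0.179
t 30.825 pos [0.4705 0.0095 0.0269] jaw -96.4 q7 -1.09 w 0.179 F [-0.7 -0.   0.1]
shift [-0.0015  0.0011  0.0007] shift in target axes [-0.0015  0.0011  0.0007] turn [-0.004 -0.004  0.001]
```

```bash
python3 -m pendant '[[0,0,0.0005,0,0,0],[0,0,0,0,0,0],[0,0,0,0,0,0],[0,0,0,0,0,0]]' 0.036; python3 -m pendant '[[0,0,-0.02,0,0,0],[0,0,-0.05,0,0,0],[0,0,-0.06,0,0,0],[0,0,-0.06,0,0,0],[0,-0.05,0,0,0,0],[0,-0.05,0,0,0,0],[0,-0.05,0,0,0,0],[0,-0.05,0,0,0,0],[0,-0.05,0,0,0,0],[0,-0.05,0,0,0,0],[0,-0.05,0,0,0,0],[0,-0.05,0,0,0,0]]';  python3 - <<'E'
from h import *
im=read_camera('top');s=read_camera('scene')
for k,(p,z) in dict(chassis=((332,247),.009),battery=((369,253),.009),torch=((301,244),.012),panel=((270,241),.007)).items(): print(k,*find(im,p,z))
br=(im.min(2)>110).astype(np.uint8); print('cup',*find(im,(270,241),.007+.004,m=br)); print('grille',*find(im,(369,253),.019,m=br))
cv2.imwrite('pics/f.png',np.hstack([cv2.resize(im[190:300,235:400,::-1],None,fx=3,fy=3,interpolation=cv2.INTER_CUBIC),cv2.resize(s[150:260,210:310,::-1],None,fx=3,fy=3,interpolation=cv2.INTER_CUBIC)]))
E
```

```text
time: 31.32
ee_pos: [0.4708, 0.0096, 0.0267]
tcp_rot: [-3.133, 0.176, -0.008]
wrist_force: [0.1, -0.4, -0.0]
gripper_width: 0.419
time: 32.83
ee_pos: [0.5166, 0.4156, 0.2263]
tcp_rot: [-3.128, 0.187, -0.006]
wrist_force: [0.4, -1.3, -0.3]
gripper_width: 0.422
chassis [458.5 -81.4] [179.5 108.1] -7.3 [456.7 -81.7]
battery [ 442.8 -188.3] [90.7 51.5] -7.5 [ 442.5 -188.5]
torch [472.1   9.3] [107.8  21.4] -6.9 [473.7   9.8]
panel [479.3  98.7] [177.9 106. ] -5.8 [478.4  98.5]
cup [480.6  98.5] [51.7 51.7] 89.1 [480.2  99. ]
grille [ 448.2 -187.9] [20.  11.4] -2.9 [ 447.9 -188.1]
```

View pics/f.png

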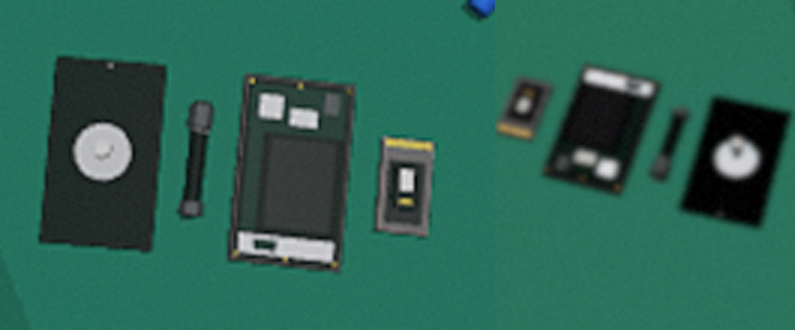

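The final view shows every part in place.

```bash
python3 -m pendant '[[0,0,0,0,0,0],[0,0,0,0,0,0],[0,0,0,0,0,0]]'; python3 -c "
from plant import job
print(job.sign_off())"
```

```text
time: 33.3
ee_pos: [0.5155, 0.4178, 0.225]
tcp_rot: [-3.129, 0.18, -0.005]
wrist_force: [-0.2, -0.7, -0.2]
gripper_width: 0.423
the job is handed in; nothing more can be done
None
```

All four parts are placed and the job is handed in at about 33 s of the 109 s allowed. The sign-off gave no verdict. The last top-camera measurements had every part well within tolerance:

| Part | Measured position | Allowed |
|---|---|---|
| Suction cup | about 1–2 mm from the panel centre | 12 mm |
| Torch | about 3 mm from the middle of the gap; about 1° off each long side | 106 mm from each slab centre (it is 90 mm and 92 mm); 22 mm lengthwise; 12° |
| Battery | about 108 mm off the chassis centre line; about 2 mm off centre lengthwise; under 1° off parallel | 96–122 mm; 15 mm; 10° |
| Speaker | about 1 mm from the battery centre, from the gripper position at release | 12 mm lengthwise, 10 mm across |

- **Speaker:** I could not measure its outline separately in the last picture. Its grille mask sat 5 mm from the battery centre and 4.6° off, which fits the grille being off-centre on the block. The pictures show it lying centred along the battery.
- **Other checks:** Wrist force readings stayed at a few newtons. The arm ended clear of everything, and I did not move the look-alikes. No check failed.

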